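# Dispense one polishing puck onto the green mat

### The arm

A 6-joint arm with a two-finger parallel gripper is mounted at the origin on the work surface. World frame = base frame: x ahead of the robot, y to its left, z up, the work surface at z = 0. Lengths are in m, angles in rad, forces in N, time in s.
With the tool pointing down it reaches from about 0.35 to 0.95 m from the base axis. Payload 17.4 kg.
Tool frame: the origin (TCP) lies midway between the tips of the shut fingers; the grasp point (between the pads) lies 19 mm behind it (bot.pinch_z is the z of the grasp point in the tool frame, in m); z points along the fingers, y is the line along which they close (so a half turn about z gives the same grasp; the last joint's range is limited). The gripper opens to 93 mm and grips with 3 to 60 N. Pads are 15 mm wide; open, the fingers measure 128 mm over their backs; the gripper's body (75 mm by 188 mm) begins 65 mm behind the grasp point.
Start: joints at [1.149, 0.116, 1.442, -0, 1.584, -0.038], TCP at [0.253, 0.626, 0.219] pointing down, gripper open.
Joint ranges: [-2.83, 2.83], [-0.83, 2.19], [0.07, 2.5], [-1.14, 4.28], [0.01, 3], [-2.97, 2.97]. Speed limits (rad/s): [1.89, 1.89, 2.22, 3.14, 3.14, 3.14].

### API

Orientations are given as a unit quaternion [x, y, z, w].
In Python, from bench import monitor, viewer, ticket, bot gives the robot as it stands.
- The arm moves only by the tool step_arm, never from a script. Its argument "rows" is text: rows parted by semicolons, each of 7 numbers parted by spaces: the shift along the tool's x, y, z normalised to -1 to 1, where 1 is 0.25 m, then the turn, a rotation vector about the tool's x, y, z normalised to -1 to 1, where 1 is 90 degrees, then the opening, from 0 (shut) to 1 (fully open). A call has 1 to 12 rows; each row shifts and turns the commanded pose from where the row before left it, along the tool's axes as they then stand; what a row does not reach is not made up. A row lasts 1/12 s, in which the tool goes at most 41.7 mm and 7.16 degrees, less where a joint would pass 70% of its speed; a pose out of reach is approached as far as the arm can. A call with a number of a shift or a turn outside -1 to 1 is refused whole. A call with a gripper value outside its range is refused whole. The fingers move at their own pace and stop on an object; "squeeze" is the grip in N (left out, the last holds). Time passes only in rows, so rows that do not move let the fingers close. It gives the time, the measured TCP pose, the force, the opening and the grip force at its end, in the units of the state.
- monitor.read_state(): the state, without advancing time (a new reading comes with each control period).
- viewer.snapshot(name): name is "side" or "top" or "wrist"; returns a dict with "frame" (400x640x3 uint8, red, green, blue), "mtx" (3x3 intrinsics, pixels), "rvec" (rotation vector, rad) and "tvec" (3), from world to camera coordinates, as OpenCV has them; the wrist camera has in their place "T_tool_cam" (4x4, takes a point from camera to tool coordinates, whose origin is the TCP and whose axes are the flange's). Camera axes: x right, y down, z forward; pixel columns grow to the right and rows downward; lengths in m; the calibration is good to about 2 mm. The wrist camera is an equidistant fisheye: a pixel r from the principal point sees the ray r / f radians off the axis. A picture is of the moment at which its call begins: read the wrist's pose just before it. There is no depth.
- ticket.hand_in(): hands the job in; it is judged then, once.
The state is a dict: "time": time; "qpos": joint angles; "joint_velocities": joint speeds; "joint_efforts": joint torques, N m; "tool_pos": TCP position; "ee_rot": TCP orientation; "contact_force": force on the tool from outside, world axes, zero at the start; "torque": the same for the moment, N m; "grip_width": finger opening in m; "finger_force": force on a finger pad.
Only numpy, scipy, OpenCV 4.12 (cv2) and the standard library are available. Lean on these libraries where they do the work, as an engineer would, in place of code of your own. Each camera call takes 0.05 s, during which the arm holds its last target. There are 200 camera calls.

### The job

Press the red plunger of the blue puck dispenser once, all the way down, and let it come fully back up, so that a single polishing puck comes out of the slot. Then push that puck along the bench with your fingertips, without ever lifting it, until it lies flat and wholly on the round green mat. Leave the other pucks in the dispenser, leave the worn puck, the jug and the jar where they stand, and finish clear of everything.

Things in the scene. Friction and masses are not known exactly. Their poses are not given: they have to be found in the camera images.
- dispenser: Blue puck dispenser, fixed. Origin on the bench at the axis of the upright magazine (53 x 53 mm outside, 44 mm high, open top, no floor: the lowest puck lies on the bench). Pucks leave along its -x axis through a slot under the front wall. Behind, from x = 26.5 to 114.5 mm, is a slide housing 53 mm wide, 30 mm high, with the red plunger at x = 65 mm.
- mouth (a point): Foot of the slot in the front face of the dispenser, at bench height, 26.5 mm in front of its origin. One full press slides the lowest puck straight out until its centre is about 55 mm in front of here (82 mm from the origin; a fast press throws it a little further). As the plunger rises the next puck drops into place; a second press would eject it too.
- plunger_top (a point): Centre of the top face of the red plunger knob (36 mm diameter, 12 mm thick, on a vertical stem). 80 mm above the bench at rest, 45 mm when fully pressed; it moves straight down and springs back up when released.
- plunger (a joint): Plunger travel in m: 0 at rest (up), 0.035 fully pressed. Sprung: about 4.5 N at the start and 7 N at the bottom, plus friction and damping of the slide, so a slow full press takes roughly 8 to 14 N.
- puck_1: The lowest terracotta polishing puck, the one that will be ejected: rigid disc 40 mm diameter, 12 mm thick, about 35 g. Origin at the centre of its underside, z axis along the disc axis (up). It starts on the bench inside the magazine.
- puck_2: The second terracotta puck of the same size, on top of puck_1 at the start. Origin at the centre of its underside.
- puck_3: The third and top terracotta puck of the same size. Origin at the centre of its underside.
- green_mat: Flat round green mat, 100 mm diameter, level with the bench (0.8 mm thick, nothing to climb). Origin at its centre. It may be on either side of the dispenser's mouth.
- yellow_mat: Flat round yellow mat, 100 mm diameter, on the other side, for used pucks. Origin at its centre.
- worn_puck: Grey worn puck, 40 mm diameter, 8 mm thick, lying on the yellow mat. Origin at the centre of its underside. To be left alone.
- jug: Loose turquoise studded glass jug, about 100 mm diameter at the belly, 130 mm high, with a handle to its +y side reaching 71 mm from its axis. Origin at the centre of its underside. To be left alone.
- jar: Loose jar with a white cap, 68 mm diameter, 90 mm high. Origin at the centre of its underside. To be left alone.

How it is judged:
By the outcome, as a careful person would: the job done as asked, in the order asked, and still so for the second after the job is handed in, with the robot touching nothing.
It also fails if it takes over 51 s, if anything falls off the work surface, if the arm or the gripper's body presses on something with over 40 N, if the wrist force passes 120 N, or if a joint passes its speed limit or range.

## Working session

There is one attempt and no reset: what is moved stays moved. The work goes in short steps, Python scripts to look and compute and a tool call to move; the robot and the scene stay as the last step left them, time stands still between calls to the robot, and variables do not carry over. Pictures are saved under pics/ and viewed, at most 10 in all, crops included, and the job is handed in when it is done.

Besides the shell and the picture viewer there is one more tool, called after "Emit:" as a command line: name --argument value ..., lists and objects as JSON in quotes. step_arm: Moves the arm, as the interface text tells. Its arguments: {"type":"object","properties":{"rows":{"type":"string"},"squeeze":{"type":"number"}},"required":["rows"]}

```bash
mkdir -p pics; ls
python3 - <<'E'
from bench import monitor, viewer
import cv2, numpy as np, pickle
s=monitor.read_state(); print(s['time'],s['tool_pos'],s['ee_rot'],s['contact_force'],s['grip_width'])
d={}
for n in ('top','side'):
    v=viewer.snapshot(n); d[n]=v
    cv2.imwrite(f'pics/{n}0.png',v['frame'][:,:,::-1])
pickle.dump(d,open('s0.pkl','wb'))
E
```

```text
pics
0.0 [0.25269297 0.62568832 0.21791374] [ 1.90743582e-01  9.81639727e-01 -5.62886286e-04 -1.26615563e-04] [0.3356176  0.74764726 0.10474544] 0.09315776451593424
```

View pics/top0.png

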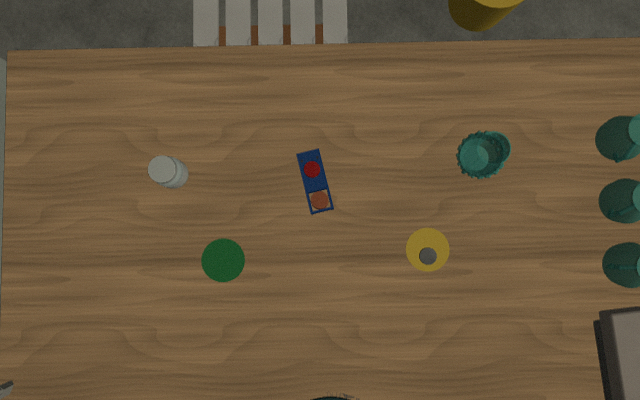

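View pics/side0.png

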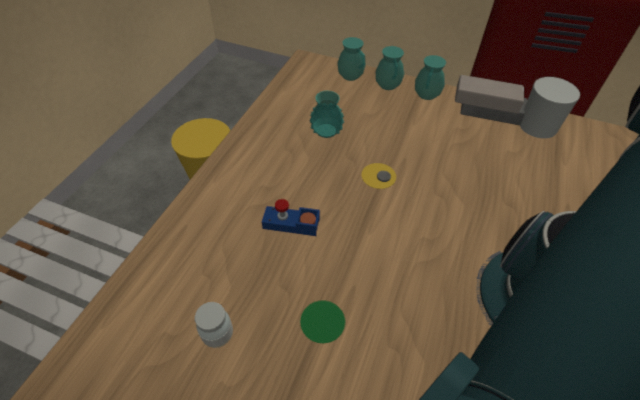

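The top view shows the dispenser at about (315,182), with its mouth facing down-image, and the plunger at (311,169). The green mat is at (223,260), the yellow mat with the worn puck at (428,250), the jar at (168,171) and the jug at (483,155). The side view agrees with this.

```bash
cat > h.py <<'E'
import cv2, numpy as np
def ray(v,uv):
    R,_=cv2.Rodrigues(np.array(v['rvec'],float)); t=np.array(v['tvec'],float).ravel()
    d=R.T@np.linalg.inv(v['mtx'])@np.array([uv[0],uv[1],1.]); return -R.T@t,d
def plane(v,uv,z):
    c,d=ray(v,uv); return (c+d*(z-c[2])/d[2])[:2]
def tri(v1,p1,v2,p2):
    c1,d1=ray(v1,p1);c2,d2=ray(v2,p2)
    d1/=np.linalg.norm(d1); d2/=np.linalg.norm(d2)
    s=np.linalg.lstsq(np.c_[d1,-d2],c2-c1,rcond=None)[0]; a=c1+s[0]*d1;b=c2+s[1]*d2
    return (a+b)/2,np.linalg.norm(a-b)
def blobs(v,h,smin=90,vmin=40,box=None,amin=30):
    hsv=cv2.cvtColor(v['frame'],cv2.COLOR_RGB2HSV)
    m=cv2.inRange(hsv,(h[0],smin,vmin),(h[1],255,255))
    if box: z=np.zeros_like(m); x0,y0,x1,y1=box; z[y0:y1,x0:x1]=m[y0:y1,x0:x1]; m=z
    n,l,st,c=cv2.connectedComponentsWithStats(m)
    return [(c[i].round(2),int(st[i,4]),st[i,:4].tolist()) for i in range(1,n) if st[i,4]>=amin],l
E
python3 - <<'E'
import pickle; from h import *
d=pickle.load(open('s0.pkl','rb'));t,s=d['top'],d['side']
print('campos',ray(t,(0,0))[0],ray(s,(0,0))[0])
for n,v,bx in(('top',t,(100,100,560,320)),('side',s,(180,80,420,360))):
    for nm,h,sm in(('green',(45,75),120),('yellow',(20,32),160),('red',(0,4),200),('blue',(105,125),130)):
        bl,l=blobs(v,h,sm,30,bx)
        for b in bl: print(n,nm,b, plane(v,b[0],{'red':.08}.get(nm,0)).round(4))
        if nm=='blue' and n=='top':
            m=np.isin(l,[l[int(0)]]);mm=(l>0).astype('uint8'); pts=cv2.findNonZero(mm); r=cv2.minAreaRect(pts);print(r,[plane(v,p,.03).round(4) for p in cv2.boxPoints(r)])
f=t['frame'][140:222,285:345,::-1]; a=cv2.resize(f,None,fx=7,fy=7,interpolation=cv2.INTER_NEAREST)
g=s['frame'][190:245,250:335,::-1]; b=cv2.resize(g,(680,440),interpolation=cv2.INTER_NEAREST)
cv2.imwrite('pics/c.png',a)
E
```

```text
campos [ 0.49034028 -0.01100467  1.12010612] [0.30869835 0.60987053 0.89818646]
top green (array([222.73, 259.98]), 1431, [202, 239, 43, 43]) [0.4445 0.2382]
top yellow (array([427.  , 247.84]), 1226, [406, 228, 43, 43]) [ 0.4637 -0.2303]
top red (array([311.57, 169.09]), 130, [304, 162, 16, 15]) [0.639  0.0281]
top blue (array([313.35, 176.16]), 743, [297, 149, 36, 65]) [0.6338 0.0273]
((314.6470642089844, 181.0882568359375), (61.11897659301758, 22.55581283569336), 75.96376037597656) [array([0.6808, 0.064 ]), array([0.6923, 0.0143]), array([ 0.5573, -0.0167]), array([0.5459, 0.0326])]
side green (array([322.21, 321.55]), 1408, [301, 301, 43, 42]) [0.4438 0.2398]
side yellow (array([199.39, 141.76]), 1797, [180, 119, 49, 59]) [ 1.0053 -0.1516]
side yellow (array([376.74, 175.5 ]), 509, [362, 164, 34, 24]) [ 0.4635 -0.2272]
side red (array([281.28, 204.97]), 92, [276, 200, 12, 11]) [0.6369 0.0326]
side blue (array([289.02, 221.34]), 873, [263, 207, 56, 28]) [0.6268 0.018 ]
```

View pics/c.png

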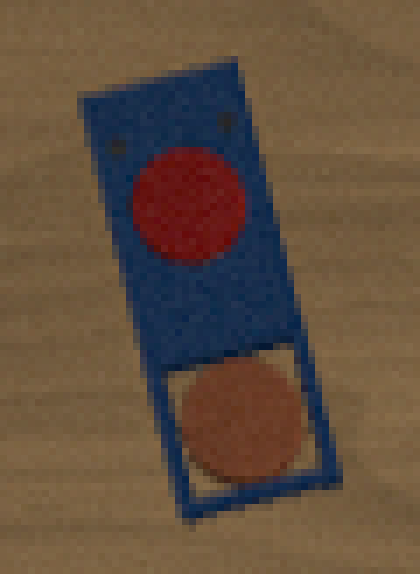

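The crop shows the plunger knob at (189,206), the top puck at (242,420), the front magazine corners at (187,522) and (342,483), and the back housing corners at (80,97) and (238,60).

Run:
```python
import pickle; from h import *
d=pickle.load(open('s0.pkl','rb'));t,s=d['top'],d['side']
P=lambda x,y,z: plane(t,((x+.0)/7+285-.5,y/7+140-.5),z)
pl=P(189,206,.08);pk=P(242,420,.036)
f=[P(187,522,.044),P(342,483,.044)];b=[P(80,97,.03),P(238,60,.03)]
fm=np.mean(f,0);bm=np.mean(b,0)
print('plunger',pl,'puck',pk,np.linalg.norm(pl-pk),'front',fm,'back',bm,np.linalg.norm(fm-bm))
for a in (pl-pk,bm-fm): print(np.degrees(np.arctan2(a[1],a[0])))
print(tri(t,(311.57,169.09),s,(281.28,204.97)))
u=(bm-fm)/np.linalg.norm(bm-fm); o=fm+u*.0265
print('origin',o,'plunger',o+u*.065,'puck out',o-u*.082)
print('worn', plane(t,(428,256),.008),'jug',plane(t,(478,155),.0),'jar',plane(t,(172,174),0.0))
```

```text
plunger [0.63933303 0.02828127] puck [0.57650634 0.01412541] 0.06440171732522669 front [0.54956627 0.007264  ] back [0.68819337 0.03919769] 0.14225763085908325
12.697619533861944
12.972179110151703
(array([0.63962554, 0.02828719, 0.07387358]), np.float64(0.00048152474362233764))
origin [0.57538997 0.01321266] plunger [0.63873112 0.02780373] puck out [ 0.49548268 -0.00519453]
worn [ 0.44541535 -0.23036103] jug [ 0.67588146 -0.355153  ] jar [0.6451673  0.35540544]
```

Emit:
step_arm --rows "0 0 0 0 0 0.0778 0;0 0 0 0 0 0.0778 0;0 0 0 0 0 0.0778 0;0 0 0 0 0 0.0778 0;0 0 0 0 0 0.0778 0;0 0 0 0 0 0.0778 0;0 0 0 0 0 0.0778 0;0 0 0 0 0 0.0778 0;0 0 0 0 0 0 0" --squeeze 10

```text
time: 0.85
tool_pos: [0.2527, 0.6258, 0.2182]
ee_rot: [0.632, 0.775, -0.0, 0.0]
contact_force: [0.1, -0.4, 0.5]
grip_width: 0.0372
finger_force: 0.0
```

```bash
cat > d.py <<'E'
import sys; from bench import monitor; import numpy as np
from scipy.spatial.transform import Rotation as R
s=monitor.read_state(); r=R.from_quat(s['ee_rot']); 
print(s['time'],np.round(s['tool_pos'],4),'xang',np.degrees(np.arctan2(*r.apply([1,0,0])[1::-1])),np.round(r.apply([0,0,1]),4),'q6',np.round(s['qpos'],3),s['contact_force'],s['grip_width'])
p=np.array(s['tool_pos'])
for a in sys.argv[1:]:
    q=np.array([float(x) for x in a.split(',')]); dd=r.inv().apply(q-p); print('tool shift mm',np.round(dd*1e3,1),'units',np.round(dd/.25,3)); p=q
E
python3 d.py .639,.028,.12
```

```text
0.85 [0.2527 0.6258 0.2182] xang 101.62871124336222 [-3.e-04 -6.e-04 -1.e+00] q6 [ 1.149  0.116  1.442 -0.     1.584  0.946] [ 0.08110484 -0.41743689  0.54847711] 0.03723490912668428
tool shift mm [-663.3  257.9   98.5] units [-2.653  1.032  0.394]
```

Emit:
step_arm --rows "-0.12 0.047 0 0 0 0 0;-0.12 0.047 0 0 0 0 0;-0.12 0.047 0 0 0 0 0;-0.12 0.047 0 0 0 0 0;-0.12 0.047 0 0 0 0 0;-0.12 0.047 0 0 0 0 0;-0.12 0.047 0 0 0 0 0;-0.12 0.047 0 0 0 0 0;-0.12 0.047 0 0 0 0 0;-0.12 0.047 0 0 0 0 0;-0.12 0.047 0 0 0 0 0"

```text
time: 1.77
tool_pos: [0.4483, 0.3285, 0.2186]
ee_rot: [0.627, 0.779, -0.0, 0.0]
contact_force: [0.5, 0.7, -0.2]
grip_width: 0.0004
finger_force: 0.0
```

Emit:
step_arm --rows "-0.12 0.047 0 0 0 0 0;-0.12 0.047 0 0 0 0 0;-0.12 0.047 0 0 0 0 0;-0.12 0.047 0 0 0 0 0;-0.12 0.047 0 0 0 0 0;-0.12 0.047 0.06 0 0 0 0;-0.12 0.047 0.06 0 0 0 0;-0.12 0.047 0.08 0 0 0 0;-0.12 0.047 0.08 0 0 0 0;-0.12 0.047 0.08 0 0 0 0;-0.12 0.047 0.02 0 0 0 0;0 0 0 0 0 0 0"

```text
time: 2.77
tool_pos: [0.6438, 0.0299, 0.1207]
ee_rot: [0.629, 0.778, -0.001, -0.001]
contact_force: [0.9, -0.0, -0.3]
grip_width: 0.0004
finger_force: 0.0
```

```bash
python3 d.py .639,.028,.085 .639,.028,.045
python3 - <<'E'
from bench import viewer
import cv2,numpy as np
a=viewer.snapshot('top')['frame'][120:280,240:400,::-1];b=viewer.snapshot('side')['frame'][140:260,220:380,::-1]
cv2.imwrite('pics/p1.png',cv2.resize(b,None,fx=5,fy=5,interpolation=cv2.INTER_CUBIC))
E
```

```text
2.7667 [0.6438 0.0299 0.1207] xang 102.10350113596208 [-0.0033 -0.0011 -1.    ] q6 [ 7.000e-03  9.500e-02  1.624e+00 -1.000e-03  1.426e+00 -2.040e-01] [ 0.90395745 -0.04141698 -0.30321954] 0.00037613353603945876
tool shift mm [-0.8 -4.9 35.7] units [-0.003 -0.02   0.143]
tool shift mm [ 0.   0.1 40. ] units [0.    0.001 0.16 ]
```

View pics/p1.png

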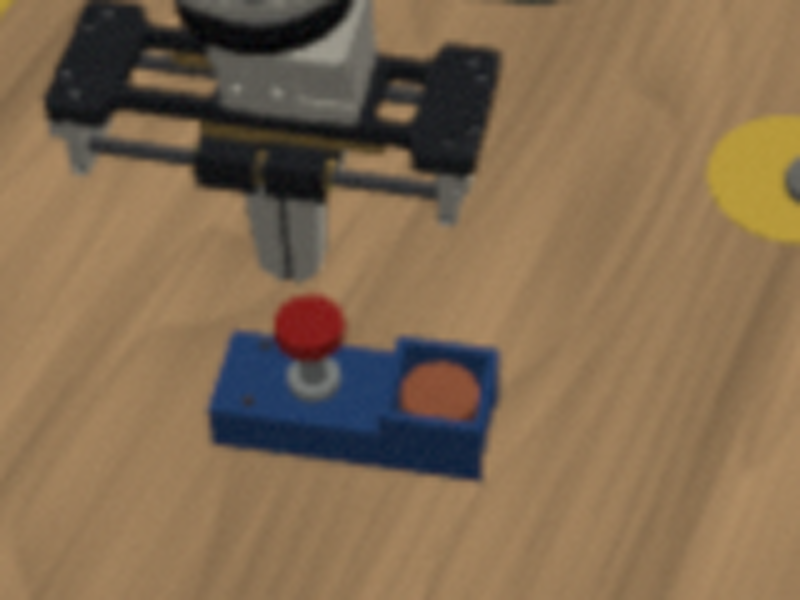

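The fingers are shut just above the red knob at crop (310,325), and the top puck is in the magazine at (440,392). Next I correct the lateral offset and press slowly.

Emit:
step_arm --rows "-0.003 -0.02 0 0 0 0 0;0 0 0.05 0 0 0 0;0 0 0.05 0 0 0 0;0 0 0.04 0 0 0 0;0 0 0 0 0 0 0;0 0 0.01 0 0 0 0;0 0 0.01 0 0 0 0;0 0 0.01 0 0 0 0;0 0 0.01 0 0 0 0"

```text
time: 3.62
tool_pos: [0.6383, 0.0323, 0.079]
ee_rot: [0.629, 0.777, 0.0, 0.0]
contact_force: [-1.6, 1.7, 7.5]
grip_width: 0.0005
finger_force: 3.5
```

Emit:
step_arm --rows "0 0 0.01 0 0 0 0;0 0 0.01 0 0 0 0;0 0 0.01 0 0 0 0;0 0 0.01 0 0 0 0;0 0 0.01 0 0 0 0;0 0 0.01 0 0 0 0;0 0 0.01 0 0 0 0;0 0 0.01 0 0 0 0;0 0 0.01 0 0 0 0;0 0 0.01 0 0 0 0"

```text
time: 4.45
tool_pos: [0.6384, 0.0323, 0.0545]
ee_rot: [0.629, 0.777, 0.0, 0.0]
contact_force: [-3.6, 1.2, 8.1]
grip_width: 0.0004
finger_force: 3.9
```

```bash
python3 d.py .639,.028,.045
```

```text
4.45 [0.6384 0.0323 0.0545] xang 101.99589810564184 [ 1.e-03  1.e-04 -1.e+00] q6 [ 0.011  0.129  1.699  0.     1.312 -0.199] [-3.64794856  1.20454911  8.1375657 ] 0.0004178978216475087
tool shift mm [-4.4 -0.3  9.5] units [-0.017 -0.001  0.038]
```

Emit:
step_arm --rows "0 0 0.01 0 0 0 0;0 0 0.01 0 0 0 0;0 0 0.01 0 0 0 0;0 0 0.008 0 0 0 0;0 0 0 0 0 0 0;0 0 0 0 0 0 0"

```text
time: 4.95
tool_pos: [0.6385, 0.0323, 0.0453]
ee_rot: [0.629, 0.777, 0.0, 0.0]
contact_force: [-3.2, -0.5, 9.2]
grip_width: 0.0006
finger_force: 4.4
```

Emit:
step_arm --rows "0 0 0.003 0 0 0 0;0 0 0.002 0 0 0 0;0 0 0 0 0 0 0;0 0 0 0 0 0 0"

```text
time: 5.28
tool_pos: [0.6387, 0.0323, 0.0452]
ee_rot: [0.629, 0.777, 0.001, 0.001]
contact_force: [-7.2, 0.9, 19.8]
grip_width: 0.0006
finger_force: 9.9
```

Bottomed: the force jumped to 20 N with z stopped at 45 mm. Rising now.

Emit:
step_arm --rows "0 0 -0.01 0 0 0 0;0 0 -0.015 0 0 0 0;0 0 -0.015 0 0 0 0;0 0 -0.015 0 0 0 0;0 0 -0.015 0 0 0 0;0 0 -0.015 0 0 0 0;0 0 -0.015 0 0 0 0;0 0 -0.015 0 0 0 0;0 0 -0.015 0 0 0 0;0 0 -0.015 0 0 0 0;0 0 -0.02 0 0 0 0;0 0 -0.1 0 0 0 0"

```text
time: 6.28
tool_pos: [0.636, 0.0322, 0.1055]
ee_rot: [0.629, 0.777, -0.002, -0.003]
contact_force: [-0.4, -0.6, -0.7]
grip_width: 0.0002
finger_force: 0.0
```

Emit:
step_arm --rows "0 0 -0.1 0 0 0 0;-0.1 0 -0.04 0 0 0 0;-0.16 0 0 0 0 0 0.3;-0.16 0 0 0 0 0 0.3;-0.16 0 0 0 0 0 0.3;0 0 0 0 0 0 0.3"

```text
time: 6.78
tool_pos: [0.6683, -0.1153, 0.1436]
ee_rot: [0.631, 0.776, -0.001, -0.0]
contact_force: [-0.4, 0.5, 0.3]
grip_width: 0.0225
finger_force: 0.0
```

```bash
python3 - <<'E'
from bench import viewer
import pickle; from h import *
t=viewer.snapshot('top');s=viewer.snapshot('side');pickle.dump({'top':t,'side':s},open('s1.pkl','wb'))
for n,v,bx in(('top',t,(270,140,400,300)),('side',s,(220,170,420,300))):
  for nm,h,sm in(('red',(0,4),200),('terra',(5,12),120)):
    for b in blobs(v,h,sm,60,bx)[0]: print(n,nm,b,plane(v,b[0],.08 if nm=='red' else .012).round(4))
a=cv2.resize(t['frame'][140:290,240:400,::-1],None,fx=2.5,fy=2.5);b=cv2.resize(s['frame'][140:290,220:380,::-1],None,fx=2.5,fy=2.5)
cv2.imwrite('pics/p2.png',np.hstack([a,b]))
E
python3 d.py
```

```text
top red (array([311.84, 168.84]), 129, [304, 162, 16, 15]) [0.6395 0.0275]
top terra (array([319.11, 199.46]), 237, [311, 191, 17, 18]) [0.5785 0.0146]
top terra (array([327.7 , 234.99]), 221, [320, 227, 17, 17]) [ 0.4972 -0.0035]
side red (array([281.4 , 204.93]), 90, [276, 200, 12, 11]) [0.6367 0.0323]
side terra (array([282.39, 201.32]), 31, [274, 198, 16, 10]) [ 0.6669 -0.0279]
side terra (array([307.37, 219.25]), 91, [300, 215, 15, 9]) [0.5816 0.0015]
side terra (array([338.95, 229.01]), 176, [332, 222, 15, 15]) [ 0.4951 -0.0008]
6.8833 [ 0.6678 -0.1109  0.1435] xang 101.8666092824373 [-1.5e-03  4.0e-04 -1.0e+00] q6 [-0.202  0.15   1.526  0.     1.467 -0.409] [0.84764345 0.4268487  0.03225429] 0.02718897329378056
```

View pics/p2.png

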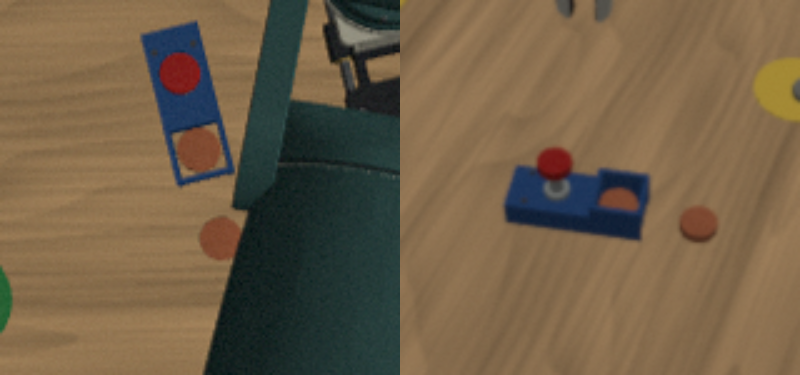

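The knob is fully back up and one puck is out, with its centre near (0.496, -0.004). The remaining pucks are in the magazine. Next I go behind the ejected puck.

```bash
python3 d.py .5085,-.0627,.1435 .5085,-.0627,.004 .4486,.2175,.004
```

```text
6.8833 [ 0.6678 -0.1109  0.1435] xang 101.8666092824373 [-1.5e-03  4.0e-04 -1.0e+00] q6 [-0.202  0.15   1.526  0.     1.467 -0.409] [0.84764345 0.4268487  0.03225429] 0.02718897329378056
tool shift mm [  79.9 -146.     0.3] units [ 0.32  -0.584  0.001]
tool shift mm [-1.000e-01  2.000e-01  1.395e+02] units [-0.     0.001  0.558]
tool shift mm [ 2.865e+02 -1.000e+00  2.000e-01] units [ 1.146e+00 -4.000e-03  1.000e-03]
```

Emit:
step_arm --rows "0.06 -0.1 0 0 0 0 0.3;0.06 -0.12 0 0 0 0 0.3;0.06 -0.12 0 0 0 0 0.3;0.06 -0.12 0 0 0 0 0.3;0.08 -0.124 0 0 0 0 0.3;0 0 0.13 0 0 0 0.3;0 0 0.13 0 0 0 0.3;0 0 0.13 0 0 0 0.3;0 0 0.06 0 0 0 0.3;0 0 0.03 0 0 0 0.3;0 0 0.02 0 0 0 0.3;0 0 0 0 0 0 0.3"

```text
time: 7.88
tool_pos: [0.5086, -0.0612, 0.0191]
ee_rot: [0.629, 0.777, -0.0, -0.0]
contact_force: [-0.6, 0.0, 0.2]
grip_width: 0.0276
finger_force: 0.0
```

```bash
python3 d.py .5085,-.0627,.005
python3 - <<'E'
from bench import viewer
import cv2
s=viewer.snapshot('side')
cv2.imwrite('pics/p3.png',cv2.resize(s['frame'][150:290,260:420,::-1],None,fx=4,fy=4))
E
```

```text
7.8833 [ 0.5086 -0.0612  0.0191] xang 102.0339736932197 [-5.e-04  1.e-04 -1.e+00] q6 [-0.169 -0.111  2.003  0.     1.25  -0.38 ] [-0.62092156  0.01098595  0.1517172 ] 0.02761413419293403
tool shift mm [-1.5 -0.5 14.1] units [-0.006 -0.002  0.056]
```

View pics/p3.png

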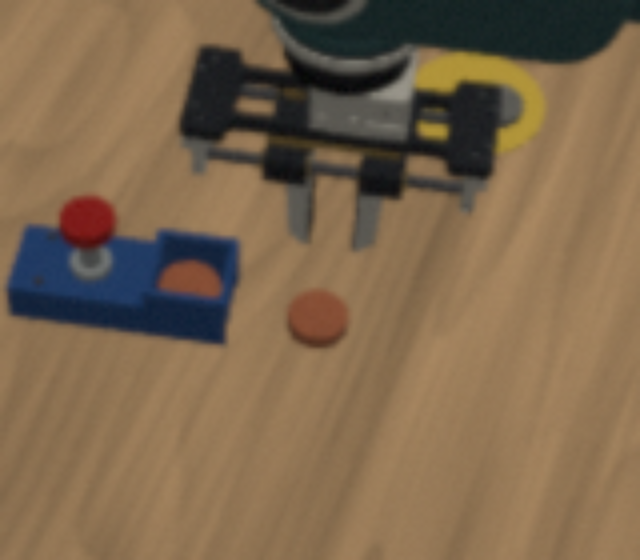

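The fingers straddle the push line, with tips at crop (300,240) and (363,245). The puck is ahead at (318,318), and the worn puck is well behind. I lower the fingers and push.

Emit:
step_arm --rows "0 0 0.03 0 0 0 0.3;0 0 0.026 0 0 0 0.3;0 0 0 0 0 0 0.3;0.03 0 0 0 0 0 0.3;0.03 0 0 0 0 0 0.3;0.02 0 0 0 0 0 0.3;0.02 0 0 0 0 0 0.3;0.02 0 0 0 0 0 0.3;0.02 0 0 0 0 0 0.3;0.02 0 0 0 0 0 0.3;0.02 0 0 0 0 0 0.3;0.02 0 0 0 0 0 0.3"

```text
time: 8.93
tool_pos: [0.4982, -0.0123, 0.0052]
ee_rot: [0.629, 0.777, -0.0, 0.0]
contact_force: [0.5, -0.6, 0.3]
grip_width: 0.0281
finger_force: 0.2
```

Emit:
step_arm --rows "0.03 0 0 0 0 0 0.3;0.03 0 0 0 0 0 0.3;0.03 0 0 0 0 0 0.3;0.03 0 0 0 0 0 0.3;0.03 0 0 0 0 0 0.3;0.03 0 0 0 0 0 0.3;0.03 0 0 0 0 0 0.3;0.03 0 0 0 0 0 0.3;0.03 0 0 0 0 0 0.3;0.03 0 0 0 0 0 0.3;0.02 0 0 0 0 0 0.3;0.01 0 0 0 0 0 0.3"

```text
time: 9.93
tool_pos: [0.481, 0.0687, 0.0051]
ee_rot: [0.629, 0.777, -0.0, -0.0]
contact_force: [-0.3, -0.8, 0.0]
grip_width: 0.0278
finger_force: 0.2
```

```bash
python3 d.py .4486,.2175,.005
cat > t.py <<'E'
from bench import viewer
from h import *
import sys
t=viewer.snapshot('top');s=viewer.snapshot('side')
for n,v in(('top',t),('side',s)):
  bx=(200,190,380,290) if n=='top' else (295,205,400,345)
  for nm,h,sm in(('terra',(5,12),120),('green',(45,75),120)):
    for b in blobs(v,h,sm,60,bx)[0]: print(n,nm,b,plane(v,b[0],0 if nm=='green' else .012).round(4))
a=cv2.resize(t['frame'][150:310,190:350,::-1],None,fx=2.5,fy=2.5);b=cv2.resize(s['frame'][200:360,260:420,::-1],None,fx=2.5,fy=2.5)
cv2.imwrite(sys.argv[1],np.hstack([a,b]))
E
python3 t.py pics/p4.png
```

```text
9.9333 [0.481  0.0687 0.0051] xang 102.02608514518349 [-0.  0. -1.] q6 [ 0.089 -0.158  2.069  0.     1.23  -0.121] [-0.28293935 -0.75166989  0.00826483] 0.02775585467175229
tool shift mm [ 1.523e+02 -7.000e-01  1.000e-01] units [ 0.609 -0.003  0.001]
top terra (array([319.08, 199.43]), 238, [311, 191, 17, 18]) [0.5786 0.0147]
top green (array([220.  , 260.46]), 1222, [201, 239, 37, 43]) [0.4435 0.2444]
side terra (array([333.18, 261.18]), 205, [325, 254, 17, 16]) [0.4746 0.0935]
side green (array([322.22, 321.58]), 1402, [301, 301, 43, 42]) [0.4438 0.2398]
```

View pics/p4.png

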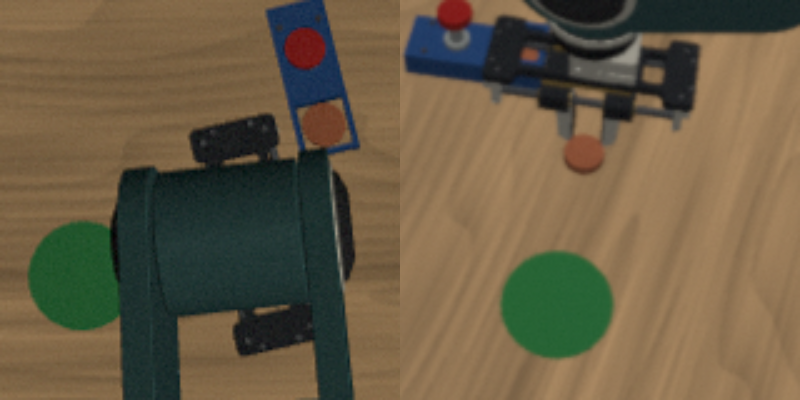

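Seen from the side, the puck sits seated between the fingertips at crop (584,153), with the mat ahead at (557,305). I push about 148 mm more.

Emit:
step_arm --rows "0.02 0 0 0 0 0 0.3;0.03 0 0 0 0 0 0.3;0.03 0 0 0 0 0 0.3;0.03 0 0 0 0 0 0.3;0.03 0 0 0 0 0 0.3;0.03 0 0 0 0 0 0.3;0.03 0 0 0 0 0 0.3;0.03 0 0 0 0 0 0.3;0.03 0 0 0 0 0 0.3;0.03 0 0 0 0 0 0.3;0.03 0 0 0 0 0 0.3;0.03 0 0 0 0 0 0.3"

```text
time: 11.03
tool_pos: [0.4629, 0.1543, 0.0052]
ee_rot: [0.629, 0.777, 0.0, 0.0]
contact_force: [0.5, -0.1, -0.2]
grip_width: 0.0278
finger_force: 0.1
```

Emit:
step_arm --rows "0.03 0 0 0 0 0 0.3;0.03 0 0 0 0 0 0.3;0.03 0 0 0 0 0 0.3;0.03 0 0 0 0 0 0.3;0.03 0 0 0 0 0 0.3;0.03 0 0 0 0 0 0.3;0.03 0 0 0 0 0 0.3;0.02 0 0 0 0 0 0.3;0.01 0 0 0 0 0 0.3;0 0 0 0 0 0 0.3"

```text
time: 11.87
tool_pos: [0.4504, 0.2127, 0.0052]
ee_rot: [0.629, 0.777, 0.0, -0.0]
contact_force: [-0.1, -0.4, 0.5]
grip_width: 0.0281
finger_force: 0.0
```

```bash
python3 d.py; python3 t.py pics/p5.png
```

```text
11.8667 [0.4504 0.2127 0.0052] xang 102.02739789468392 [ 0.  0. -1.] q6 [ 0.39  -0.129  2.044  0.     1.226  0.18 ] [-0.13315066 -0.38863912  0.53956535] 0.028128702939812695
top terra (array([319.13, 199.33]), 236, [311, 191, 17, 18]) [0.5788 0.0145]
side terra (array([322.48, 317.97]), 229, [315, 310, 16, 17]) [0.4446 0.2369]
side green (array([323.99, 305.31]), 74, [318, 302, 13, 9]) [0.4545 0.2025]
side green (array([321.46, 326.65]), 865, [301, 306, 43, 37]) [0.441  0.2513]
```

The puck is at about (0.445, 0.237), essentially at the mat's centre. I back off straight and rise.

Emit:
step_arm --rows "-0.02 0 0 0 0 0 0.3;-0.06 0 0 0 0 0 0.3;-0.08 0 0 0 0 0 0.3;0 0 0 0 0 0 0.3;0 0 -0.1 0 0 0 0.3;0 0 -0.16 0 0 0 0.3;0 0 -0.16 0 0 0 0.3;0 0 -0.16 0 0 0 0.3;0 0 -0.16 0 0 0 0.3;0 0 -0.16 0 0 0 0.3;0 0 0 0 0 0 0.3"

```text
time: 12.88
tool_pos: [0.4606, 0.1734, 0.2385]
ee_rot: [0.63, 0.777, 0.004, 0.003]
contact_force: [1.9, -0.9, 0.8]
grip_width: 0.0277
finger_force: 0.0
```

Emit:
step_arm --rows "-0.1 0 0 0 0 0 0.3;-0.16 0 0 0 0 0 0.3;-0.16 0 0 0 0 0 0.3;-0.16 0 0 0 0 0 0.3;-0.16 0 0 0 0 0 0.3;0 0 0 0 0 0 0.3;0 0 0 0 0 0 0.3;0 0 0 0 0 0 0.3"

```text
time: 13.55
tool_pos: [0.4972, -0.0079, 0.2299]
ee_rot: [0.63, 0.777, 0.0, -0.0]
contact_force: [-0.2, 0.1, 0.1]
grip_width: 0.0279
finger_force: 0.0
```

```bash
python3 d.py; python3 t.py pics/p6.png
```

```text
13.55 [ 0.4972 -0.0079  0.2299] xang 101.93536448999788 [-2.e-04  3.e-04 -1.e+00] q6 [-0.067 -0.28   1.796  0.     1.626 -0.276] [-0.16085248  0.12030126  0.13030979] 0.027873743078915474
top terra (array([223.6 , 259.32]), 227, [215, 252, 18, 16]) [0.4464 0.2335]
top green (array([222.45, 260.06]), 1157, [202, 239, 43, 43]) [0.4443 0.2388]
side terra (array([307.42, 219.27]), 89, [300, 215, 15, 9]) [0.5814 0.0015]
side terra (array([322.48, 318.05]), 226, [315, 310, 16, 17]) [0.4445 0.237 ]
side green (array([322.1 , 322.56]), 1092, [301, 301, 43, 42]) [0.4432 0.242 ]
```

View pics/p6.png

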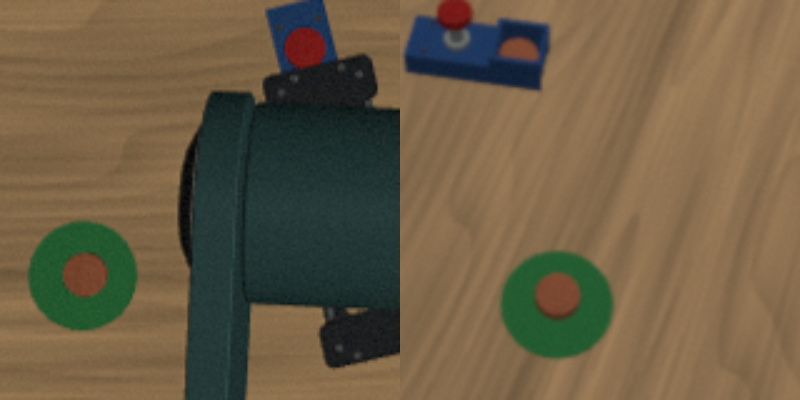

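The puck lies flat in the middle of the green mat, at top crop (84,274), with the mat at (83,275). The plunger is up, the remaining pucks are in the dispenser, and the arm is clear at z = 0.23.

```bash
python3 -c "
from bench import ticket; print(ticket.hand_in())"
```

```text
the job is handed in; nothing more can be done
None
```

I pressed the plunger once and it came fully back up; the ejected puck was pushed along the bench and lies flat in the middle of the green mat, nothing else was touched, and the job is handed in at about 13.6 s.

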